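Hold the electrode carrier against the sprung fence

TASK

Be my third hand: first put the red plug pin fully home into the red-framed socket of the white carrier and let go of it, with the carrier still clear of the fence. Then take or push the carrier by its blue tab and slide it along the jig against the steel fence until the fence's pointer stands in the green band, never pushing past the red and touching the fence only with the carrier. Finish while still holding it there steadily, so that I can drive the screws, and leave everything else on the bench alone.

Things in the scene. Friction and masses are not known exactly. Their poses are not given: they have to be found in the camera images.
- red_grip (a point): Red plug pin, the one to use: a brass shank (8 mm diameter, 26 mm long, tapered tip) under a red round handle (18 mm diameter, 40 mm tall), 66 mm overall, 40 g. This point is on its axis in the handle, 28 mm above the handle's flat underside (shoulder) and 54 mm above the tip; z points up along the pin. It starts upright and loose in one of the stand's three holes, its handle resting on the stand
- red_shoulder (a point): Centre of the flat underside of the red handle, where the shank begins; meets the socket's mouth when the pin is fully home
- red_pin: The whole red plug pin; origin at the tip of its shank, z up along the pin
- stand: Black stand for the plug pins, 60 x 150 x 34 mm, fixed to the bench; origin under its centre, its long side along y. Three 10 mm holes 50 mm apart in a row along its y, one at its centre
- grey_pin: Plug pin like the red one with a grey handle, in another hole of the stand: leave alone. Origin at its tip
- green_pin: Plug pin like the red one with a green handle, in another hole of the stand: leave alone. Origin at its tip
- jig: Aluminium assembly jig fixed to the bench: base 290 x 110 mm, its floor 15 mm above the bench. The jig's x axis is the sliding direction, towards the fence. Two dark rails 8 mm high and 53 mm apart guide the carrier along x. Origin on the bench on the channel's centre line; the base runs from 130 mm behind it to 160 mm ahead. A grey end block (90 mm wide, 40 mm above the floor) stands from x = 110 to 160 mm behind the fence, with the scale on top
- carrier: White electrode carrier, loose, lying on the jig's floor between the rails, 100 mm long (x, towards the fence) x 50 mm wide, about 0.3 kg; origin under the centre of its footprint. Front 46 mm: terminal housing 36 mm tall, its flat front face 50 mm ahead of the origin. Rear 54 mm: slab 14 mm thick with the blue tab on it. It starts 20 to 45 mm short of the fence, square to it
- socket (a point): Centre of the mouth of the carrier's socket in the housing's top, framed in red: a round hole 10 mm wide, 28 mm deep, straight down, with a 2 mm chamfer; 27 mm ahead of the carrier's origin, 36 mm above the jig's floor
- tab (a point): Centre of the carrier's blue upright tab: 26 mm long (x), 24 mm wide (y), 36 mm tall, standing on the 14 mm slab (so this point is 18 mm above the slab and 18 mm below the tab's top), 33 mm behind the carrier's origin, 60 mm behind the socket. Pinch it across y from above, or push it from behind
- fence_face (a point): Centre of the flat face of the steel fence that looks at the carrier, 20 mm above the jig's floor; the fence is 60 mm wide and 42 mm tall. x points away from the carrier, the way it gives
- fence (a joint): How far the sprung fence is pushed back along the jig's x (m): 0 at rest, end stop at 0.032. Spring 450 N/m without preload, so 0.017 takes about 7.7 N. Its black cross-bar pointer moves with it over the scale on the end block: white from 0 to 0.012, green from 0.012 to 0.022, red from 0.022 to 0.032
- bottle_mid (a point): Amber bottle with an orange cap, 60 mm diameter, 130 mm tall, loose, upright: leave alone. Point on its axis, 65 mm up
- tip_box: Blue tip box with a clear lid, 85 x 120 x 70 mm, loose: leave alone. Origin under its centre
- beaker: Glass beaker, 70 mm diameter, 85 mm tall, loose: leave alone. Origin under its centre
- pipette: Grey and white hand pipette, 245 mm long, 26 mm thick, lying loose: leave alone. Origin on the bench under it, near its middle

How it is judged:
By the outcome, as a careful person would: the job done as asked, in the order asked, and still so for the second after the job is handed in, while the arm keeps its last pose, push and grip.
It also fails if it takes over 51 s, if anything falls off the work surface, if the arm or the gripper's body presses on something with over 40 N, if the wrist force passes 120 N, or if a joint passes its speed limit or range.

ROBOT

A 6-joint arm with a two-finger parallel gripper is mounted at the origin on the work surface. World frame = base frame: x ahead of the robot, y to its left, z up, the work surface at z = 0. Lengths are in m, angles in rad, forces in N, time in s.
With the tool pointing down it reaches from about 0.35 to 0.725 m from the base axis. Payload 4.3 kg.
Tool frame: the origin (TCP) lies midway between the tips of the shut fingers; the grasp point (between the pads) lies 19 mm behind it (ctrl.pinch_z is the distance from the TCP to the grasp point, in m); z points along the fingers, y is the direction in which the jaws open and shut (so a half turn about z gives the same grasp; the last joint's range is limited). The gripper opens to 85 mm and grips with 20 to 120 N. Pads are 22 mm wide; open, the fingers measure 114 mm over their backs; the gripper's body (76 mm by 85 mm) begins 54 mm behind the grasp point. The pads swing forward as they close: fully open they stand 13 mm farther back than shut.
Start: joints at [1.096, 0.377, 0.081, 1.274, 0, 1.46], TCP at [0.205, 0.537, 0.231] pointing down, gripper open.
Joint ranges: [-2.72, 2.72], [-0.84, 1.66], [-1.02, 1.22], [-1.77, 2.12], [-1.37, 1.28], [-3.14, 3.14]. Speed limits (rad/s): [2.57, 2.57, 3.14, 3.14, 3.14, 3.14].

INTERFACE

Orientations are given as a rotation vector (axis times angle).
In Python, from workcell import sensors, imaging, workorder, ctrl gives the robot as it stands. The module is installed in compiled form; this text tells all that it offers.
- The arm moves only by the tool arm_command, never from a script. Its argument "motion" is a list of rows, each a list of 3 entries, a list of its own where there are three numbers: the shift along the world's x, y, z in units of 25 mm (1.0 is 25 mm), then the turn about the world's z in units of 5 degrees (1.0 is 5 degrees), then the closure in counts, from 0 (fully open) to 255 (shut). A call has 1 to 10 rows; each row shifts and turns the commanded pose from where the row before left it; what a row does not reach is not made up. A row lasts 1/12 s, in which the tool goes at most 41.7 mm and 7.16 degrees, less where a joint would pass 70% of its speed; a pose out of reach is approached as far as the arm can. A call is refused whole if a number of a shift passes 1 or a number of a turn 1, either way. A call with a gripper value outside its range is refused whole. The fingers move at their own pace and stop on an object; "squeeze" is the grip in N (left out, the last holds). Time passes only in rows, so rows that do not move let the fingers close. It gives the time, the measured TCP pose, the force and the opening at its end, in the units of the state.
- sensors.get_state(): the state, without advancing time (a new reading comes with each control period).
- imaging.get_image(name): name is "side" or "top" or "wrist"; returns a dict with "frame" (420x560x3 uint8, red, green, blue), "fx", "fy", "cx", "cy" (pixels), "T" (4x4, takes a point from camera to world coordinates). Camera axes: x right, y up, looking along -z (the intrinsics and any distortion apply to the point x, -y, -z); pixel columns grow to the right and rows downward; lengths in m; the calibration is good to about 2 mm. The wrist camera is an equidistant fisheye: a pixel r from the principal point sees the ray r / f radians off the axis. A picture is of the moment at which its call begins. There is no depth.
- workorder.hand_in(): hands the job in, once; it reports no verdict.
The state is a dict: "time_s": time; "joint_positions": joint angles; "qd": joint speeds; "tau": joint torques, N m; "tcp_pos": TCP position; "orientation": TCP orientation; "force": force on the tool from outside, world axes, zero at the start; "moment": the same for the moment, N m; "width": finger opening in m.
Only numpy, scipy, OpenCV 4.12 (cv2) and the standard library are available. Lean on these libraries where they do the work, as an engineer would, in place of code of your own. Each camera call takes 0.05 s, during which the arm holds its last target.

## Working session

There is one attempt and no reset: what is moved stays moved. The work goes in short steps, Python scripts to look and compute and a tool call to move; the robot and the scene stay as the last step left them, time stands still between calls to the robot, and variables do not carry over. Pictures are saved under pics/ and viewed, and the job is handed in when it is done.

Besides the shell and the picture viewer there is one more tool, called after ">>>" as name(argument=value, ...), one argument or row to a line, values as JSON. arm_command: Moves the arm, as the interface text tells. Its arguments: {"type":"object","properties":{"motion":{"type":"array"},"squeeze":{"type":"number"}},"required":["motion"]}

```bash
mkdir -p pics; cat > h.py <<'E'
import numpy as np, cv2
from workcell import sensors, imaging, workorder, ctrl
def snap(n,tag):
    d=imaging.get_image(n); cv2.imwrite(f'pics/{tag}.png',cv2.cvtColor(d['frame'],cv2.COLOR_RGB2BGR))
    np.savez(f'pics/{tag}.npz',**{k:np.array(v) for k,v in d.items()}); return d
def ray(tag,u,v):
    d=np.load(f'pics/{tag}.npz'); x=(u-d['cx'])/d['fx']; y=(v-d['cy'])/d['fy']
    if 'wrist' in tag:
        r=np.hypot(x,y); s=np.sin(r)/r if r>1e-9 else 1; c=np.array([x*s,-y*s,-np.cos(r)])
    else: c=np.array([x,-y,-1.])
    T=d['T']; return T[:3,3],T[:3,:3]@c
def atz(tag,u,v,z):
    o,r=ray(tag,u,v); return o+r*(z-o[2])/r[2]
def proj(tag,p):
    d=np.load(f'pics/{tag}.npz');T=d['T']; c=T[:3,:3].T@(np.array(p)-T[:3,3]); a=np.array([c[0],-c[1]]);z=-c[2]
    if 'wrist' in tag:
        r=np.linalg.norm(a); a=a/r*np.arctan2(r,z)
    else:a=a/z
    return np.array([a[0]*d['fx']+d['cx'],a[1]*d['fy']+d['cy']])
def tri(l):
    A=np.zeros((3,3));b=np.zeros(3)
    for t,u,v in l:
        o,r=ray(t,u,v);r=r/np.linalg.norm(r);P=np.eye(3)-np.outer(r,r);A+=P;b+=P@o
    return np.linalg.solve(A,b)
def crop(tag,x0,y0,x1,y1,k,out):
    im=cv2.imread(f'pics/{tag}.png')[y0:y1,x0:x1]; cv2.imwrite(f'pics/{out}.png',cv2.resize(im,None,fx=k,fy=k,interpolation=cv2.INTER_CUBIC))
E
python3 - <<'E'
from h import *
print([a for a in dir(ctrl) if a[0]!='_'],ctrl.pinch_z)
s=sensors.get_state()
for k in s: print(k,s[k])
for n in('top','side','wrist'):
    d=snap(n,n+'0'); print(n,d['fx'],d['cx'],d['cy'],np.round(d['T'],3).tolist())
E
```

```text
['IKError', 'pinch_z'] 0.0187
time_s 0.0
joint_positions [ 1.09568355e+00  3.78074673e-01  7.96358211e-02  1.27440566e+00
 -7.42633180e-06  1.46050869e+00]
qd [ 9.91839875e-04 -3.29087710e-04 -1.87691344e-04 -9.51301837e-04
  2.88148531e-05 -5.61146363e-04]
tau [-3.60611793e-04 -4.63606417e+01  2.69872463e+01  2.07885151e-02
  3.34398851e-05 -1.09875995e-05]
tcp_pos [0.20484038 0.53657499 0.2303581 ]
orientation [-5.69787002e-01 -3.08889454e+00  3.08322992e-03]
force [-1.01474106  0.61290908 -0.17001695]
moment [-0.021872   -0.01460732 -0.03665069]
width 0.08530248358738884
top 385.91013101074793 276.3312624669523 212.79513881166054 [[0.012, 0.998, -0.061, 0.553], [-1.0, 0.012, 0.012, -0.013], [0.013, 0.061, 0.998, 1.114], [0.0, 0.0, 0.0, 1.0]]
side 488.908889050134 282.64628025103394 208.68812267556402 [[0.922, 0.23, -0.311, 0.218], [-0.386, 0.584, -0.714, -0.948], [0.018, 0.778, 0.628, 0.872], [0.0, 0.0, 0.0, 1.0]]
wrist 325.19226210127806 276.65184895924506 209.64431764434195 [[0.357, -0.884, -0.302, 0.127], [0.934, 0.337, 0.118, 0.567], [-0.002, -0.325, 0.946, 0.373], [0.0, 0.0, 0.0, 1.0]]
```

View pics/top0.png

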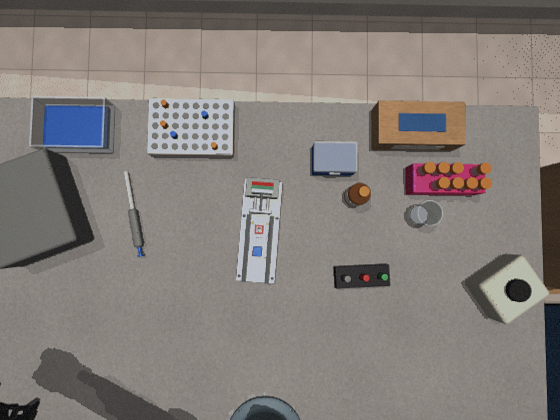

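View pics/side0.png

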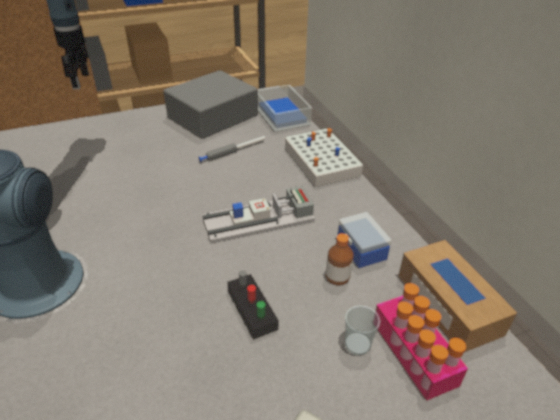

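View pics/wrist0.png

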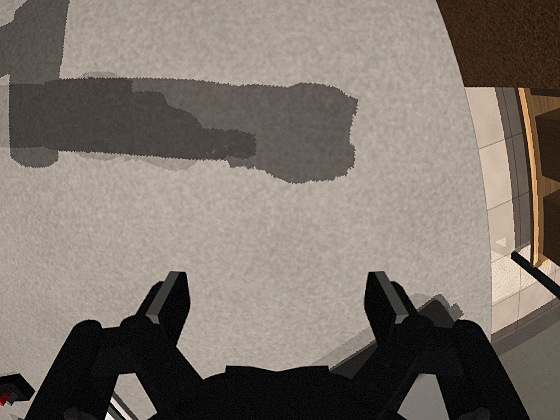

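The top view shows the red pin at about (366,278), the middle hole of the stand, the socket at (259,230), the tab at (257,251) and the end block at (263,187). I'll enlarge these.

```bash
python3 - <<'E'
from h import *
crop('top0',225,170,300,290,5,'c1'); crop('top0',325,255,400,295,8,'c2'); crop('side0',195,180,325,240,6,'c3'); crop('side0',220,260,290,340,7,'c4')
E
```

```text
(no output)
```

View pics/c1.png

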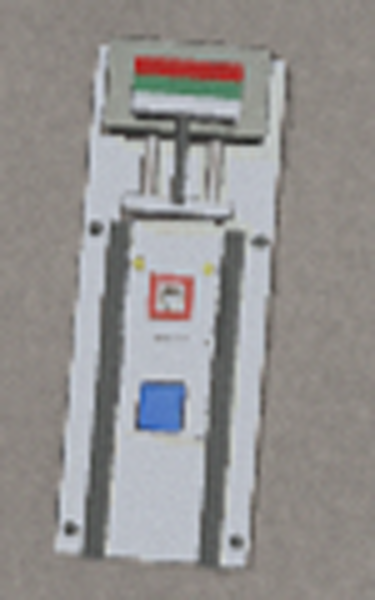

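View pics/c2.png

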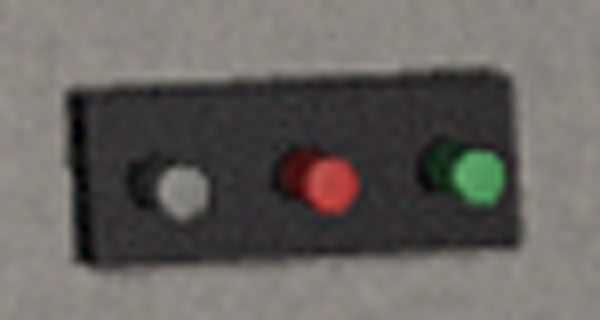

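View pics/c3.png

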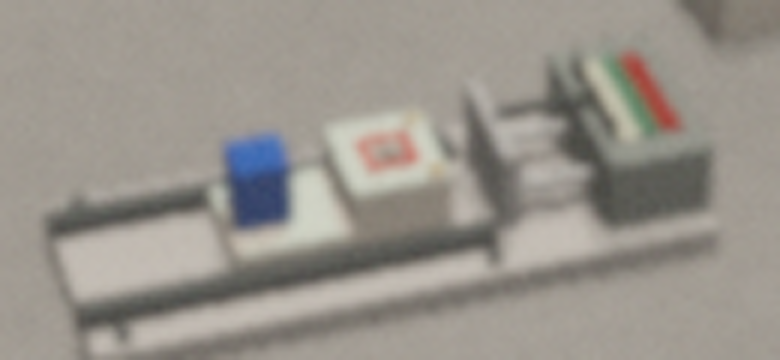

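View pics/c4.png

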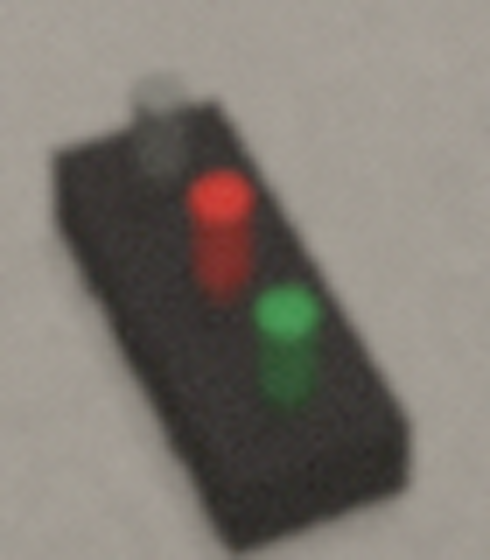

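```bash
python3 - <<'E'
from h import *
def c(x0,y0,k,u,v): return x0+(u+.5)/k-.5, y0+(v+.5)/k-.5
t=lambda u,v:c(225,170,5,u,v); s=lambda u,v:c(195,180,6,u,v)
S=lambda u,v:c(325,255,8,u,v); Q=lambda u,v:c(220,260,7,u,v)
def both(n,a,b,z):
    print(n,'tri',tri([('top0',*a),('side0',*b)]).round(4),'top@z',atz('top0',*a,z).round(4),'side@z',atz('side0',*b,z).round(4))
both('redtop',S(330,186),Q(221,197),.074)
both('grey',S(183,192),Q(160,95),.074)
both('green',S(478,178),Q(287,312),.074)
both('socket',t(171,296),s(387,151),.051)
both('tabtop',t(162,405),s(255,145),.065)
both('fence top end L',t(124,207),s(478,82),.057)
for n,p in dict(rearL=(57,552),rearR=(245,567)).items(): print(n,atz('top0',*t(*p),.015))
for n,p in dict(frontL=(104,45),frontR=(282,55)).items(): print(n,atz('top0',*t(*p),.015))
for n,p in dict(railLr=(93,557),railRr=(210,565),railLf=(121,222),railRf=(236,232)).items(): print(n,atz('top0',*t(*p),.023))
E
```

```text
redtop tri [ 0.445  -0.2672  0.0747] top@z [ 0.445  -0.2674  0.074 ] side@z [ 0.4451 -0.2665  0.074 ]
grey tri [ 0.4422 -0.2181  0.0732] top@z [ 0.4425 -0.218   0.074 ] side@z [ 0.4417 -0.2187  0.074 ]
green tri [ 0.448  -0.317   0.0743] top@z [ 0.4482 -0.3172  0.074 ] side@z [ 0.4479 -0.3167  0.074 ]
socket tri [0.5724 0.0221 0.0529] top@z [0.5733 0.0218 0.051 ] side@z [0.5725 0.0246 0.051 ]
tabtop tri [0.5129 0.0257 0.0709] top@z [0.514  0.0254 0.065 ] side@z [0.5136 0.0334 0.065 ]
fence top end L tri [0.6234 0.0472 0.0598] top@z [0.6216 0.0481 0.057 ] side@z [0.6268 0.05   0.057 ]
rearL [0.4289959  0.08516325 0.015     ]
rearR [ 0.42169241 -0.02091299  0.015     ]
frontL [0.71722216 0.06346982 0.015     ]
frontR [ 0.71283838 -0.03860398  0.015     ]
railLr [0.4273299  0.06427842 0.023     ]
railRr [ 0.42355817 -0.00124252  0.023     ]
railLf [0.6153054  0.05163532 0.023     ]
railRf [ 0.61044648 -0.01348231  0.023     ]
```

Both cameras agree on the red pin axis, about (0.445, -0.267), with the top at its expected 74 mm. The jig's yaw is about -3.8° and the stand's about +3.3°. I'll move over the pin.

>>> arm_command(
  motion=[
    [[0.8,-1,0],-1,0],
    [[0.8,-1,0],-1,0],
    [[0.8,-1,0],-1,0],
    [[0.8,-1,0],-1,0],
    [[0.8,-1,0],-1,0],
    [[0.8,-1,0],-1,0],
    [[0.8,-1,0],-1,0],
    [[0.8,-1,0],-1,0],
    [[0.8,-1,0],-1,0],
    [[0.8,-1,0],-1,0],
  ],
  squeeze=30,
)

```text
time_s: 0.98
tcp_pos: [0.4056, 0.2857, 0.2311]
orientation: [-1.828, -2.555, 0.001]
force: [0.6, 0.6, 0.5]
width: 0.0853
```

>>> arm_command(
  motion=[
    [[0.6,-1,0],-1,0],
    [[0.6,-1,0],-1,0],
    [[0.6,-1,0],-1,0],
    [[0.6,-1,0],-0.2,0],
    [[0.4,-1,0],0,0],
    [[0.2,-1,0],0,0],
    [[0.0,-1,0],0,0],
    [[0,-1,0],0,0],
    [[0,-1,0],0,0],
    [[0,-1,0],0,0],
  ],
)

```text
time_s: 1.82
tcp_pos: [0.4797, 0.036, 0.2311]
orientation: [-2.16, -2.28, 0.001]
force: [0.0, 0.5, 0.1]
width: 0.0854
```

>>> arm_command(
  motion=[
    [[0,-1,0],0,0],
    [[0,-1,0],0,0],
    [[0,-1,0],0,0],
    [[0,-1,0],0,0],
    [[0,-1,0],0,0],
    [[-0.3,-1,0],0,0],
    [[-0.3,-1,0],0,0],
    [[-0.3,-1,0],0,0],
    [[-0.3,-1,0],0,0],
    [[-0.3,-1,0],0,0],
  ],
)

```text
time_s: 2.65
tcp_pos: [0.4419, -0.2138, 0.2311]
orientation: [-2.16, -2.28, -0.0]
force: [-0.2, -1.2, -0.8]
width: 0.0852
```

>>> arm_command(
  motion=[
    [[0.1,-1,0],0,0],
    [[0,-1,-0.5],0,0],
    [[0,-0.1,-1],0,0],
    [[0,0,-1],0,0],
    [[0,0,-0.5],0,0],
    [[0,0,0],0,0],
  ],
)

```text
time_s: 3.15
tcp_pos: [0.4427, -0.2638, 0.1527]
orientation: [-2.156, -2.275, 0.001]
force: [-0.6, -0.0, -0.4]
width: 0.0853
```

```bash
python3 - <<'E'
from h import *
snap('wrist','wrist1'); snap('side','side1')
print(sensors.get_state()['tcp_pos'])
p=np.array([.445,-.267]); print(proj('wrist1',[*p,.074]),proj('wrist1',[*p,.034]))
E
```

```text
[ 0.44469907 -0.264957    0.15609521]
[279.56321268 224.76558277] [279.44682757 207.53252403]
```

View pics/wrist1.png

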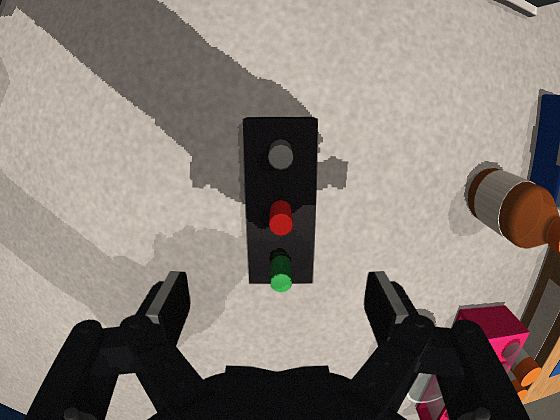

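The wrist view shows the red handle top at about (281,224) against a prediction of (280,225), which is under 1 mm off. I'll descend and grip.

>>> arm_command(
  motion=[
    [[0.03,-0.08,-0.8],0,0],
    [[0,0,-0.8],0,0],
    [[0,0,-0.8],0,0],
    [[0,0,-0.8],0,0],
    [[0,0,-0.8],0,0],
    [[0,0,-0.4],0,0],
    [[0,0,0],0,0],
    [[0,0,0],0,0],
  ],
)

```text
time_s: 3.92
tcp_pos: [0.4464, -0.2675, 0.0472]
orientation: [2.16, 2.28, 0.0]
force: [-0.2, 0.4, -0.1]
width: 0.0857
```

>>> arm_command(
  motion=[
    [[0,0,0],0,120],
    [[0,0,0],0,160],
    [[0,0,0],0,200],
    [[0,0,0],0,230],
    [[0,0,0],0,255],
    [[0,0,0],0,255],
    [[0,0,0],0,255],
    [[0,0,0],0,255],
  ],
)

```text
time_s: 4.58
tcp_pos: [0.4461, -0.2675, 0.0468]
orientation: [2.16, 2.28, 0.0]
force: [-0.9, 1.0, 4.6]
width: 0.017
```

```bash
python3 - <<'E'
from h import *
snap('wrist','wrist2'); snap('side','side2'); crop('side2',190,210,330,350,4,'c5')
s=sensors.get_state();print(s['tcp_pos'],s['width'],s['force'])
E
```

```text
[ 0.44610407 -0.26746574  0.04673809] 0.017059522565525606 [-1.97506648  0.50812827  5.43112177]
```

View pics/wrist2.png

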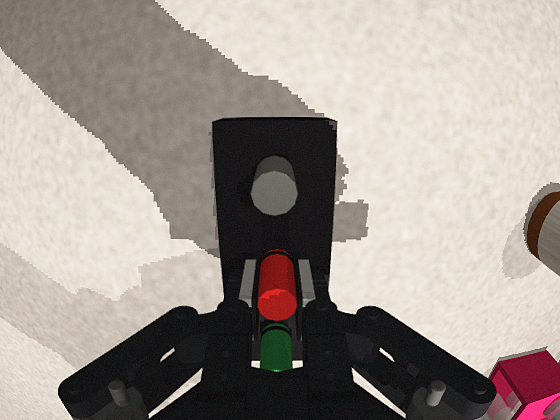

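View pics/c5.png

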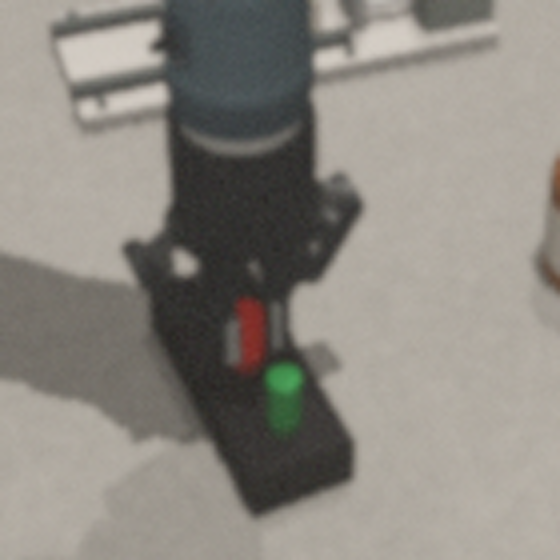

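The width is 17 mm on the red handle, the pads look centred, and neither neighbouring pin has moved. I'll lift straight up.

>>> arm_command(
  motion=[
    [[0,0,0.4],0,255],
    [[0,0,0.8],0,255],
    [[0,0,0.8],0,255],
    [[0,0,0.8],0,255],
    [[0,0,0.8],0,255],
    [[0,0,0.8],0,255],
    [[0,0,0.4],0,255],
    [[0,0,0],0,255],
  ],
  squeeze=40,
)

```text
time_s: 5.35
tcp_pos: [0.4473, -0.2684, 0.1689]
orientation: [2.157, 2.277, 0.001]
force: [1.3, 0.2, 0.1]
width: 0.0168
```

>>> arm_command(
  motion=[
    [[0.3,0.7,0],1,255],
    [[0.3,0.7,0],1,255],
    [[0.3,0.7,0],1,255],
    [[0.3,0.7,0],1,255],
    [[0.3,0.7,0],1,255],
    [[0.3,0.7,0],1,255],
    [[0.3,0.7,0],1,255],
    [[0.3,0.7,0],1,255],
    [[0.3,0.7,0],1,255],
    [[0.3,0.7,0],1,255],
  ],
)

```text
time_s: 6.18
tcp_pos: [0.5202, -0.0911, 0.1647]
orientation: [-0.987, -2.98, -0.0]
force: [0.2, 0.0, -0.8]
width: 0.0164
```

>>> arm_command(
  motion=[
    [[0.3,0.7,0],1,255],
    [[0.3,0.7,0],1,255],
    [[0.3,0.7,0],1,255],
    [[0.3,0.7,0],1,255],
    [[0.3,0.7,0],1,255],
    [[0.3,0.7,0],1,255],
    [[0.2,0.3,0],0.6,255],
    [[0,0,0],0,255],
    [[0,0,0],0,255],
    [[0,0,0],0,255],
  ],
)

```text
time_s: 7.02
tcp_pos: [0.57, 0.0197, 0.1654]
orientation: [-0.109, -3.138, 0.0]
force: [-0.2, 0.9, -0.6]
width: 0.0163
```

```bash
python3 - <<'E'
from h import *
snap('wrist','wrist3'); snap('side','side3'); snap('top','top3'); crop('side3',190,100,340,240,5,'c6');crop('wrist3',180,180,380,330,4,'c7')
s=sensors.get_state();print(s['time_s'],s['tcp_pos'],s['orientation'],s['width'],s['force'])
E
```

```text
7.1667 [0.57043254 0.019439   0.16608087] [-1.09589452e-01 -3.13906914e+00  9.12280420e-05] 0.016879978865451662 [-0.56954107 -0.24559461 -0.2710357 ]
```

View pics/wrist3.png

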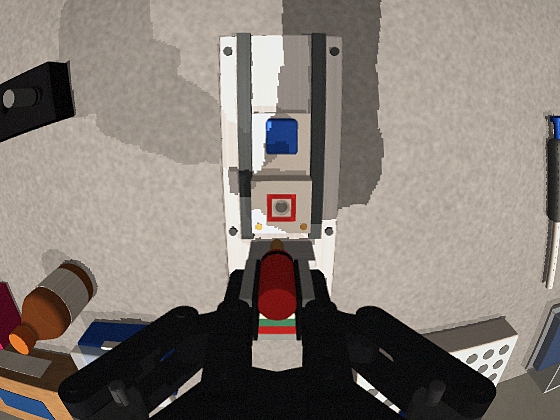

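View pics/c6.png

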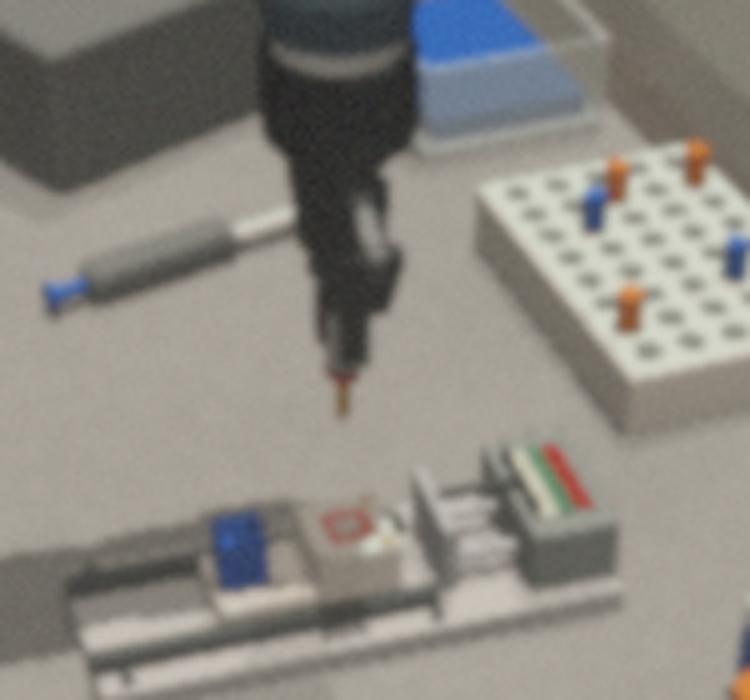

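View pics/c7.png

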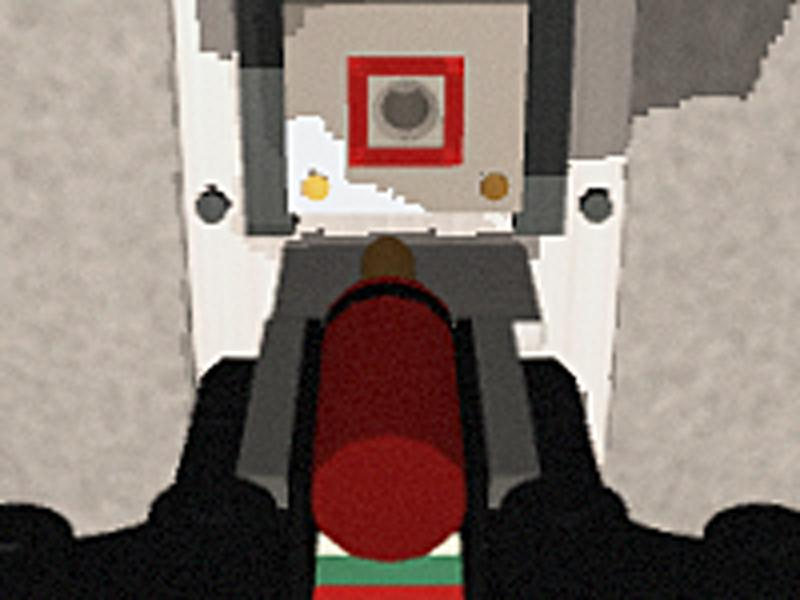

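The wrist view shows the socket centre at about (281,207) and the brass tip at about (277,240). The pin is held upright in the jaws. Next I'll compute the offset.

```bash
python3 - <<'E'
from h import *
s=sensors.get_state();t=s['tcp_pos']
k=lambda u,v:(180+(u+.5)/4-.5,180+(v+.5)/4-.5)
print('socket wrist',atz('wrist3',*k(406,108),.051), 'frame',atz('wrist3',*k(406,110.5),.051))
print('tip exp crop',(proj('wrist3',[t[0],t[1],t[2]-.0387])-180)*4,'top exp',(proj('wrist3',[t[0],t[1],t[2]+.0273])-180)*4)
print('top handle at',atz('wrist3',*k(388,497),t[2]+.0273),'handle bottom edge')
print('tip from wrist',atz('wrist3',*k(388,262),t[2]-.0387))
# shank width check, side tip
a=(190+342.5/5-.4,100+415/5-.4)
print('tip exp side',proj('side3',[t[0],t[1],t[2]-.0387]),'seen',a)
# socket in side3
b=(190+347/5-.4,100+525/5-.4); print('sock side3',atz('side3',*b,.051))
d=np.load('pics/wrist3.npz');print(d['T'].round(4))
crop('side3',240,160,280,215,14,'c8'); crop('top3',235,170,295,265,8,'c9')
E
```

```text
socket wrist [0.57222655 0.02341669 0.051     ] frame [0.57277353 0.0233807  0.051     ]
tip exp crop [383.83710393 254.34558232] top exp [382.25327534 510.28897977]
top handle at [0.56849136 0.02003215 0.19338087] handle bottom edge
tip from wrist [0.57149729 0.01977163 0.12738087]
tip exp side [258.66940743 182.99800684] seen (258.1, 182.6)
sock side3 [0.57251241 0.02532431 0.051     ]
[[ 7.000e-02 -9.441e-01 -3.221e-01  4.872e-01]
 [ 9.975e-01  6.610e-02  2.320e-02  2.580e-02]
 [-7.000e-04 -3.229e-01  9.464e-01  3.079e-01]
 [ 0.000e+00  0.000e+00  0.000e+00  1.000e+00]]
```

View pics/c8.png

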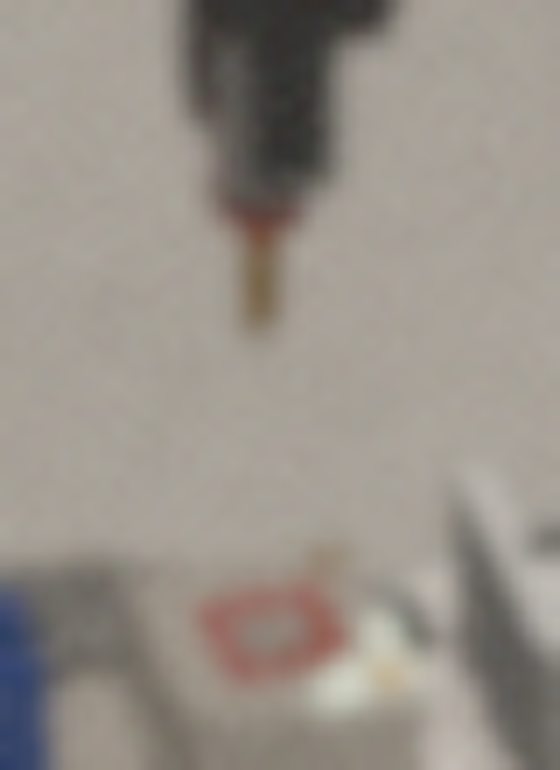

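View pics/c9.png

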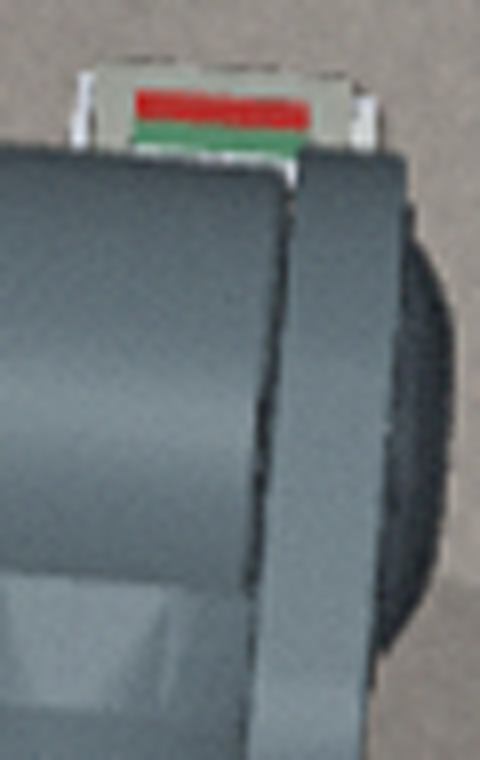

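>>> arm_command(
  motion=[
    [[0.12,0.14,-0.6],0,255],
    [[0,0,-0.7],0,255],
    [[0,0,-0.7],0,255],
    [[0,0,-0.6],0,255],
    [[0,0,-0.2],0,255],
    [[0,0,0],0,255],
    [[0,0,0],0,255],
    [[0,0,0],0,255],
  ],
)

```text
time_s: 7.83
tcp_pos: [0.5747, 0.0234, 0.0975]
orientation: [0.108, 3.138, 0.0]
force: [0.3, 0.1, 0.7]
width: 0.0169
```

```bash
python3 - <<'E'
from h import *
snap('wrist','wrist4'); snap('side','side4'); crop('side4',225,160,285,230,10,'c6');crop('wrist4',210,180,350,300,5,'c7')
s=sensors.get_state();t=s['tcp_pos'];print(s['time_s'],s['tcp_pos'],s['width'],s['force'])
print('tip exp',(proj('wrist4',t-[0,0,.0387])-[210,180])*5,'side',(proj('side4',t-[0,0,.0387])-[225,160])*10)
E
```

```text
7.9333 [0.5748868  0.02355638 0.09758403] 0.01654775575458897 [-0.71574551 -0.2573139   0.09727263]
tip exp [332.8306766  312.59709339] side [350.2180051  424.81101924]
```

View pics/c6.png

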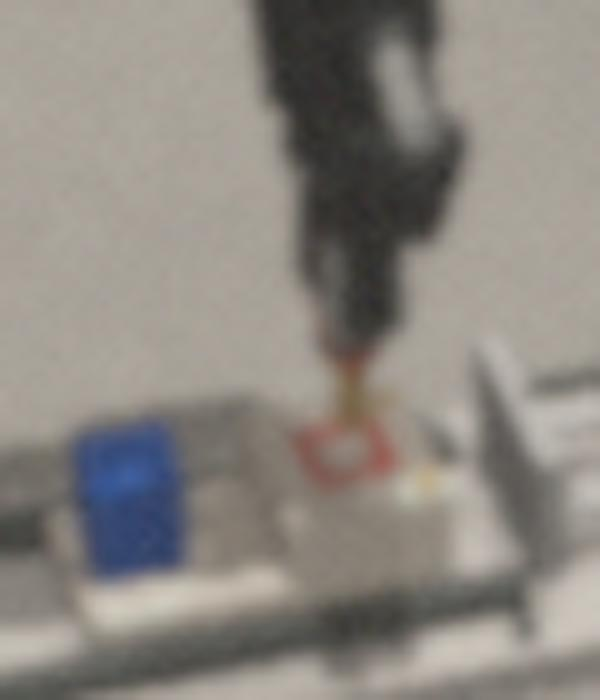

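View pics/c7.png

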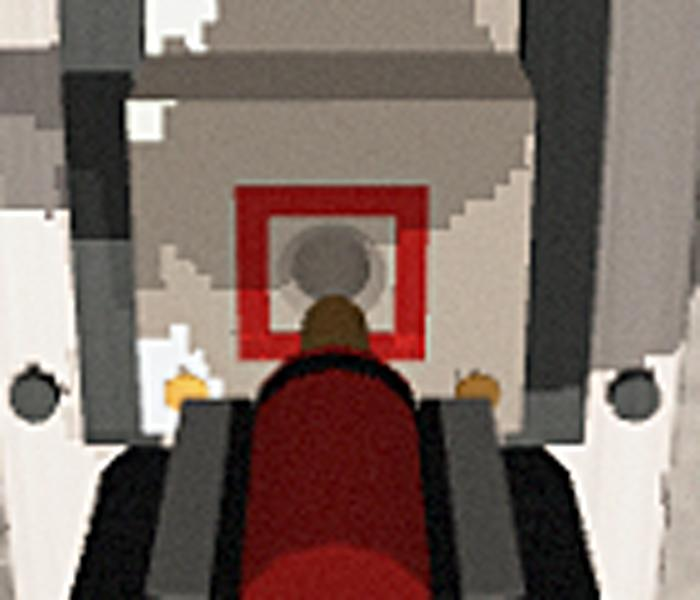

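```bash
python3 - <<'E'
from h import *
k=lambda u,v:(210+(u+.5)/5-.5,180+(v+.5)/5-.5)
for v in (270,267): print('socket',atz('wrist4',*k(331,v),.051))
for v in (300,305): print('tip',atz('wrist4',*k(335,v),.0589))
K=lambda u,v:(225+(u+.5)/10-.5,160+(v+.5)/10-.5)
print('side sock',atz('side4',*K(347,450),.051),'side tip',atz('side4',*K(352,424),.0589))
E
```

```text
socket [0.57230206 0.02324607 0.051     ]
socket [0.57189077 0.02327487 0.051     ]
tip [0.57292226 0.0237129  0.0589    ]
tip [0.57359133 0.02366667 0.0589    ]
side sock [0.5732162 0.0252809 0.051    ] side tip [0.57501634 0.02596882 0.0589    ]
```

Both cameras put the tip about 1 to 2 mm too far in x and 0.6 mm in y. I'll correct that and start the insertion.

>>> arm_command(
  motion=[
    [[-0.05,-0.025,0],0,255],
    [[0,0,0],0,255],
    [[0,0,-0.2],0,255],
    [[0,0,-0.2],0,255],
    [[0,0,-0.1],0,255],
    [[0,0,0],0,255],
  ],
)

```text
time_s: 8.43
tcp_pos: [0.5719, 0.0231, 0.0827]
orientation: [-0.107, -3.138, -0.0]
force: [-0.3, -1.2, -0.6]
width: 0.017
```

```bash
python3 - <<'E'
from h import *
snap('wrist','wrist5'); crop('wrist5',210,180,350,300,5,'c7')
s=sensors.get_state();t=s['tcp_pos'];print(s['time_s'],s['tcp_pos'],s['width'],s['force'],s['moment'])
E
```

```text
8.4833 [0.57212732 0.02313807 0.08311481] 0.0165549671851551 [ 0.05365703 -1.00528536  0.64696729] [ 0.06166281 -0.06764998  0.04691414]
```

View pics/c7.png

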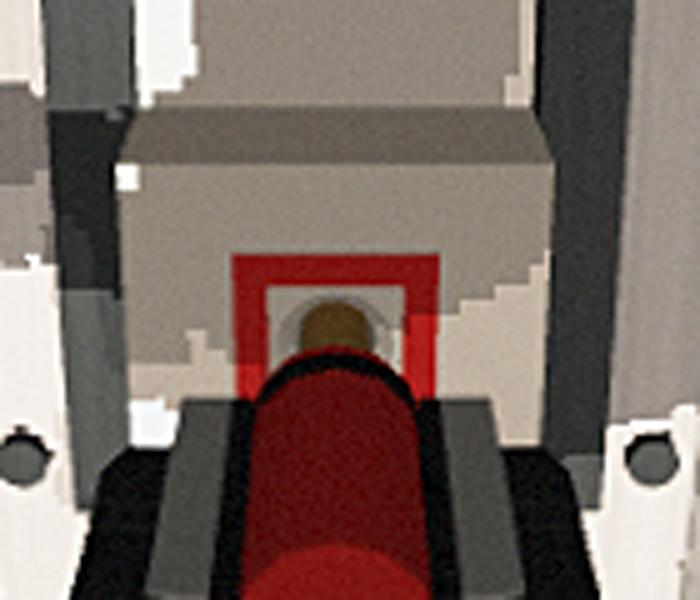

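The tip is in the mouth, about 6 mm deep, with no contact force. I'll continue down.

>>> arm_command(
  motion=[
    [[0,0,-0.2],0,255],
    [[0,0,-0.2],0,255],
    [[0,0,-0.2],0,255],
    [[0,0,-0.1],0,255],
    [[0,0,0],0,255],
    [[0,0,0],0,255],
  ],
)

```text
time_s: 8.98
tcp_pos: [0.5724, 0.0231, 0.066]
orientation: [-0.107, -3.139, -0.0]
force: [0.3, 0.2, -0.6]
width: 0.017
```

>>> arm_command(
  motion=[
    [[0,0,-0.06],0,255],
    [[0,0,-0.06],0,255],
    [[0,0,0],0,255],
    [[0,0,0],0,255],
  ],
)

```text
time_s: 9.32
tcp_pos: [0.5731, 0.023, 0.0638]
orientation: [0.107, 3.139, 0.0]
force: [0.5, 0.1, 2.4]
width: 0.0168
```

```bash
python3 - <<'E'
from h import *
snap('side','side6'); crop('side6',225,160,285,230,10,'c6')
s=sensors.get_state();t=s['tcp_pos'];print(s['time_s'],s['tcp_pos'],s['width'],s['force'],s['moment'])
E
```

```text
9.3667 [0.57301844 0.02305582 0.06383992] 0.01659496889814358 [-0.90029766  0.10982872  3.09599965] [-0.01345029  0.17913815  0.0284534 ]
```

View pics/c6.png

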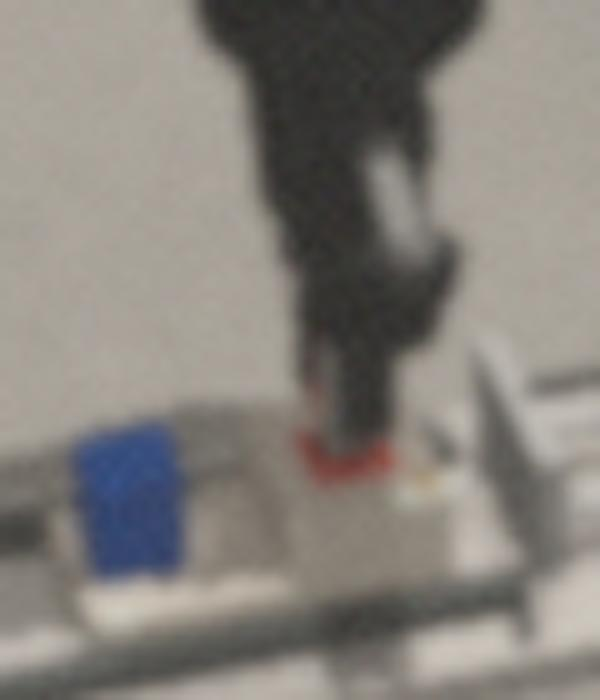

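The shoulder meets at z = 63.8 mm, against 63.7 predicted, with about 3 N. I'll press slightly, release and rise.

>>> arm_command(
  motion=[
    [[0,0,-0.05],0,255],
    [[0,0,0],0,255],
    [[0,0,0],0,200],
    [[0,0,0],0,150],
    [[0,0,0],0,80],
    [[0,0,0],0,0],
    [[0,0,0],0,0],
    [[0,0,0],0,0],
    [[0,0,0],0,0],
    [[0,0,0],0,0],
  ],
)

```text
time_s: 10.2
tcp_pos: [0.5726, 0.0231, 0.062]
orientation: [-0.107, -3.14, -0.0]
force: [-1.9, -0.4, 0.2]
width: 0.0853
```

>>> arm_command(
  motion=[
    [[0,0,0.4],0,0],
    [[0,0,0.8],0,0],
    [[0,0,0.8],0,0],
    [[0,0,0.8],0,0],
    [[-0.6,0.05,0.6],0,0],
    [[-1,0.05,0],0,0],
    [[-0.8,0.04,0],0,0],
    [[0,0,0],0,0],
    [[0,0,0],0,0],
  ],
)

```text
time_s: 10.95
tcp_pos: [0.512, 0.0267, 0.1479]
orientation: [0.107, 3.139, 0.0]
force: [0.3, -0.8, -0.1]
width: 0.0852
```

```bash
python3 - <<'E'
from h import *
snap('wrist','wrist7');snap('side','side7'); crop('side7',195,160,325,240,6,'c6');crop('wrist7',180,120,380,270,4,'c7')
s=sensors.get_state();t=s['tcp_pos'];print(s['time_s'],s['tcp_pos'],s['orientation'],s['width'],s['force'],s['moment'])
E
```

```text
11.05 [0.51367138 0.02648262 0.14776126] [1.06994629e-01 3.13798585e+00 6.46722605e-05] 0.08557918672039266 [ 0.73038044  0.1287964  -0.13556473] [-0.05363984  0.01950584 -0.0017076 ]
```

View pics/c6.png

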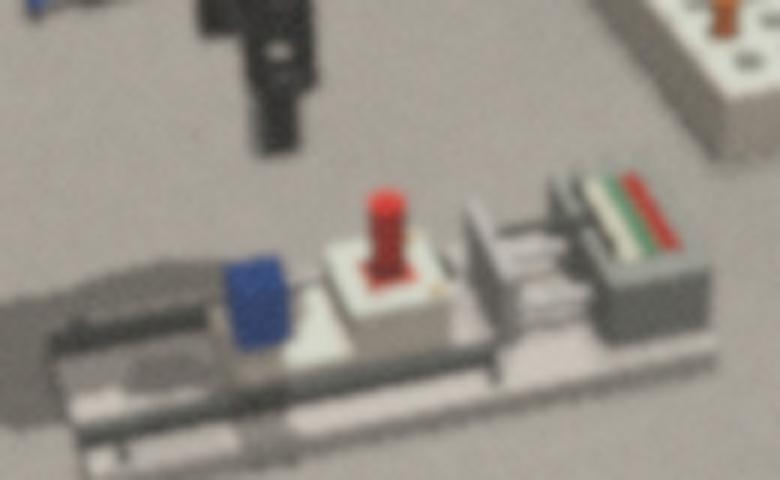

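View pics/wrist7.png

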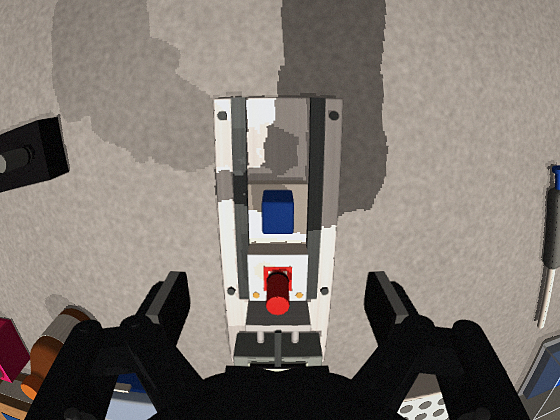

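The side view shows the red pin standing upright with its handle flush on the housing, and the carrier still clear of the fence. In the wrist view the tab is at about (278,211). Next I'll measure the tab and the gap.

```bash
python3 - <<'E'
from h import *
crop('wrist7',230,170,330,290,6,'c7')
E
```

```text
(no output)
```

View pics/c7.png

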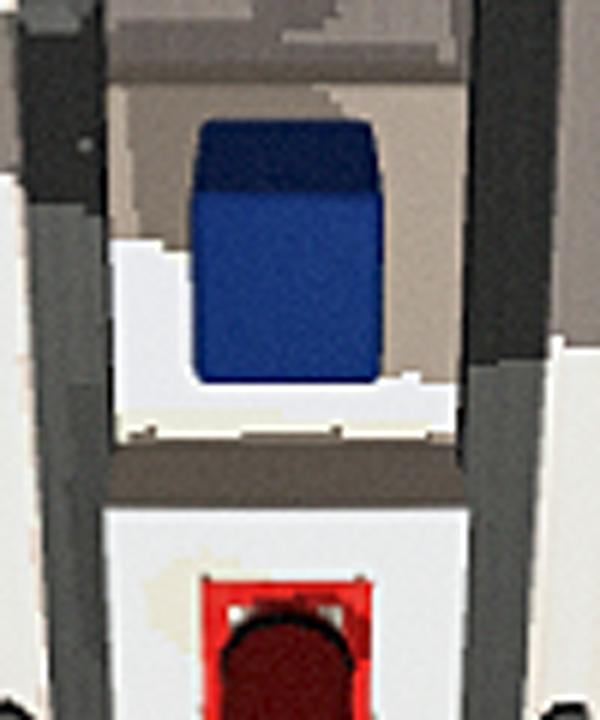

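```bash
python3 - <<'E'
from h import *
k=lambda u,v:(230+(u+.5)/6-.5,170+(v+.5)/6-.5)
print(atz('wrist7',*k(287,287),.065))
a=atz('wrist7',*k(193,193),.065);b=atz('wrist7',*k(381,193),.065);c=atz('wrist7',*k(193,382),.065);print(a-b,c-a)
E
```

```text
[0.51219938 0.02740303 0.065     ]
[-0.00155395 -0.02272906  0.        ] [ 0.0247848  -0.00208721  0.        ]
```

The tab centre is at (0.512, 0.027) and measures 23 × 25 mm, which agrees. I'll descend around it and pinch.

>>> arm_command(
  motion=[
    [[-0.04,0.03,-0.6],0,0],
    [[0,0,-0.8],0,0],
    [[0,0,-0.8],0,0],
    [[0,0,-0.8],0,0],
    [[0,0,-0.8],0,0],
    [[0,0,-0.6],0,0],
    [[0,0,-0.2],0,0],
    [[0,0,0],0,0],
    [[0,0,0],0,0],
  ],
)

```text
time_s: 11.8
tcp_pos: [0.5125, 0.0272, 0.0324]
orientation: [0.107, 3.139, 0.0]
force: [1.0, 0.1, -0.1]
width: 0.0854
```

>>> arm_command(
  motion=[
    [[0,0,0],0,100],
    [[0,0,0],0,140],
    [[0,0,0],0,170],
    [[0,0,0],0,190],
    [[0,0,0],0,210],
    [[0,0,0],0,230],
    [[0,0,0],0,255],
    [[0,0,0],0,255],
    [[0,0,0],0,255],
    [[0,0,0],0,255],
  ],
  squeeze=40,
)

```text
time_s: 12.63
tcp_pos: [0.5121, 0.0273, 0.0326]
orientation: [0.107, 3.139, -0.0]
force: [-1.6, 0.0, 5.4]
width: 0.0234
```

```bash
python3 - <<'E'
from h import *
snap('wrist','wrist8');snap('side','side8');snap('top','top8'); crop('side8',195,160,325,240,6,'c6');crop('top8',225,160,300,250,7,'c7')
s=sensors.get_state();t=s['tcp_pos'];print(s['time_s'],s['tcp_pos'],s['orientation'],s['width'],s['force'],s['moment'])
E
```

```text
12.7833 [0.51209061 0.02727347 0.03263511] [ 1.06897343e-01  3.13878166e+00 -1.17804390e-06] 0.023739064089454275 [-1.06028291 -0.45671352  4.8091377 ] [ 0.04050831  0.21891626 -0.02646638]
```

View pics/c6.png

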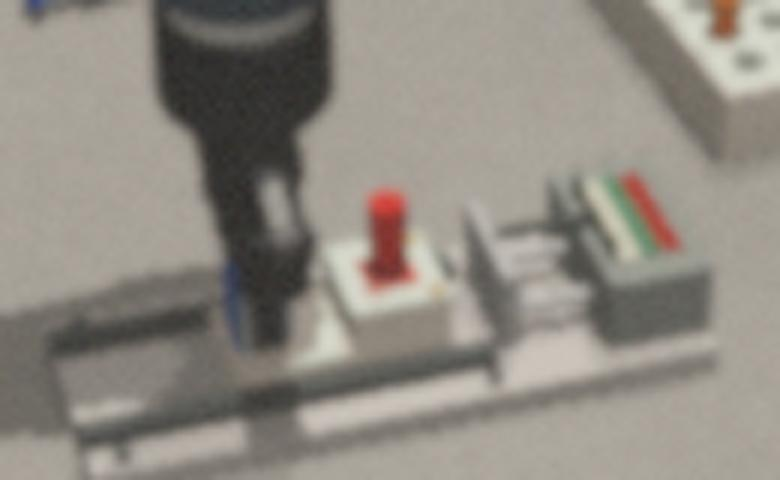

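View pics/wrist8.png

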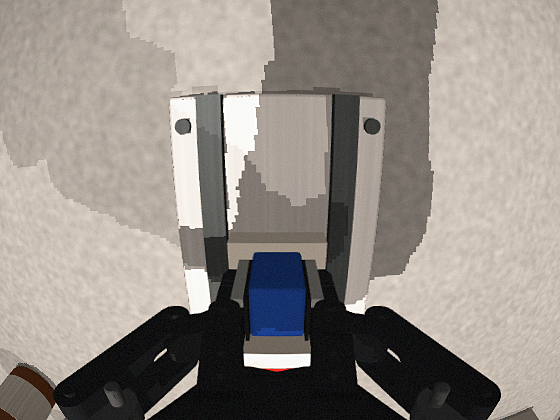

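View pics/c7.png

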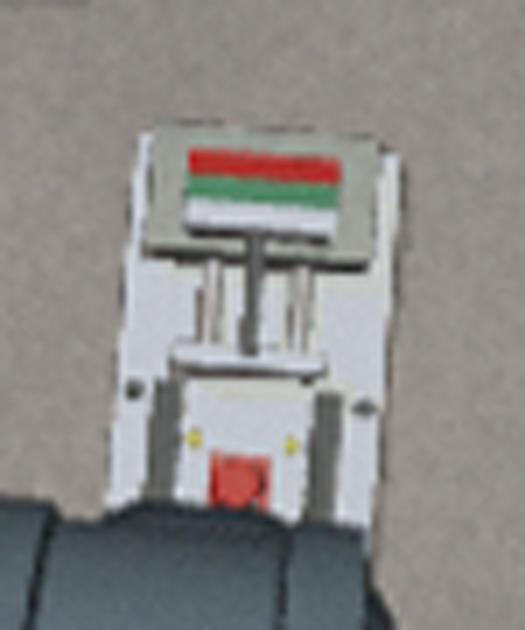

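The tab is pinched at 23.7 mm. I'll slide along the jig axis (yaw -3.9°) in gentle steps, watching the force.

>>> arm_command(
  motion=[
    [[0.1,-0.007,0],0,255],
    [[0.2,-0.0135,0],0,255],
    [[0.2,-0.0135,0],0,255],
    [[0.2,-0.0135,0],0,255],
    [[0.1,-0.007,0],0,255],
    [[0,0,0],0,255],
    [[0,0,0],0,255],
  ],
)

```text
time_s: 13.37
tcp_pos: [0.5306, 0.0261, 0.0326]
orientation: [-0.107, -3.138, -0.0]
force: [-4.9, -0.1, 10.1]
width: 0.0236
```

```bash
python3 - <<'E'
from h import *
snap('top','top9'); crop('top9',225,160,300,250,7,'c7')
s=sensors.get_state();t=s['tcp_pos'];print(s['time_s'],s['tcp_pos'],s['width'],s['force'],s['moment'])
E
```

```text
13.4167 [0.5305868  0.0260764  0.03258524] 0.0232323037297707 [-4.56484717 -0.41735946  9.62657749] [0.01002067 0.75554713 0.01134116]
```

View pics/c7.png

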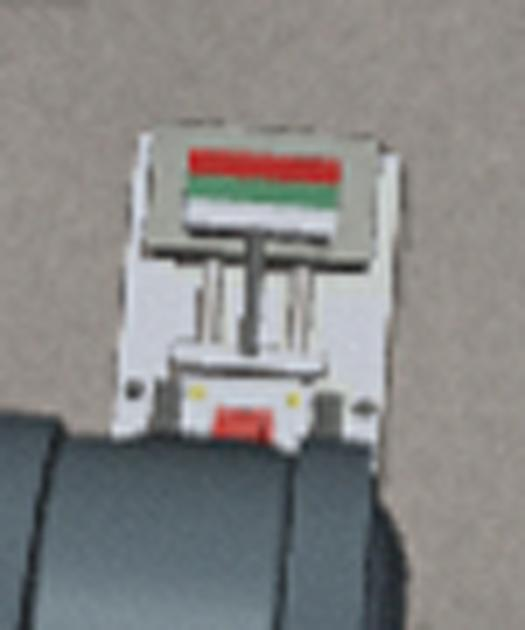

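>>> arm_command(
  motion=[
    [[0.1,-0.0067,0.02],0,255],
    [[0.1,-0.0067,0],0,255],
    [[0,0,0],0,255],
  ],
)

```text
time_s: 13.67
tcp_pos: [0.5358, 0.0257, 0.0326]
orientation: [-0.107, -3.138, -0.0]
force: [-3.8, 0.6, 4.7]
width: 0.0236
```

>>> arm_command(
  motion=[
    [[0.1,-0.0067,0],0,255],
    [[0.1,-0.0067,0],0,255],
    [[0,0,0],0,255],
  ],
)

```text
time_s: 13.92
tcp_pos: [0.5394, 0.0255, 0.0326]
orientation: [-0.107, -3.136, -0.0]
force: [-6.5, 0.1, 9.5]
width: 0.0234
```

```bash
python3 - <<'E'
from h import *
snap('top','top10'); crop('top10',225,160,300,250,7,'c7')
snap('side','side10'); crop('side10',225,160,325,240,7,'c6')
s=sensors.get_state();t=s['tcp_pos'];print(s['time_s'],s['tcp_pos'],s['width'],s['force'],s['moment'])
E
```

```text
14.0167 [0.53943727 0.02551486 0.03261626] 0.023474488033814776 [-6.962953    1.31264034  9.65754946] [ 0.04172639  1.04093733 -0.00872289]
```

View pics/c7.png

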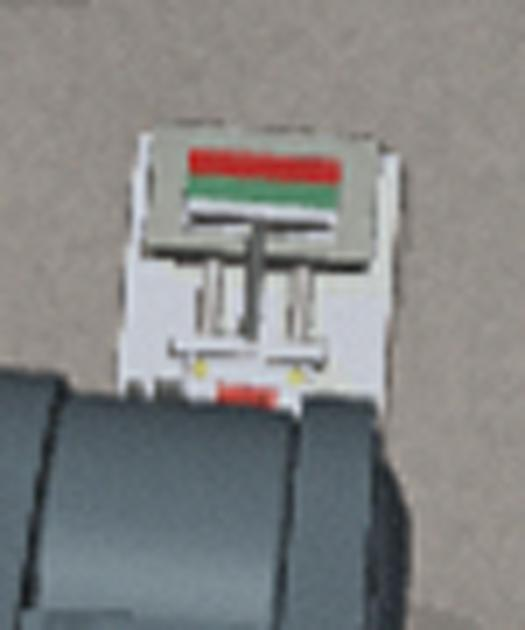

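View pics/c6.png

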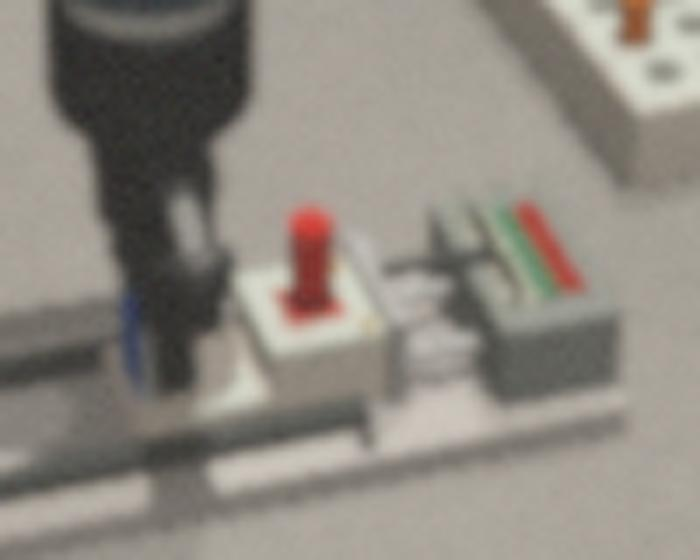

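The carrier now touches the fence. In the top crop the cross-bar has moved from y≈233 to 217, so the deflection is about 6 mm, still in the white. I'll advance in small steps.

>>> arm_command(
  motion=[
    [[0.1,-0.0067,0],0,255],
    [[0.1,-0.0067,0],0,255],
    [[0.1,-0.0067,0],0,255],
    [[0,0,0],0,255],
    [[0,0,0],0,255],
  ],
)

```text
time_s: 14.43
tcp_pos: [0.5447, 0.0252, 0.0325]
orientation: [-0.106, -3.132, -0.0]
force: [-13.8, -0.4, 14.8]
width: 0.0234
```

```bash
python3 - <<'E'
from h import *
snap('top','top11'); crop('top11',240,175,285,215,14,'c7')
snap('side','side11'); crop('side11',225,160,325,240,7,'c6')
s=sensors.get_state();t=s['tcp_pos'];print(s['time_s'],s['tcp_pos'],s['width'],s['force'],s['moment'])
E
```

```text
14.5333 [0.54472966 0.02515879 0.03259653] 0.023465673711509615 [-13.06269442   0.53118411  15.0794671 ] [ 0.05558987  2.01619855 -0.06999386]
```

View pics/c7.png

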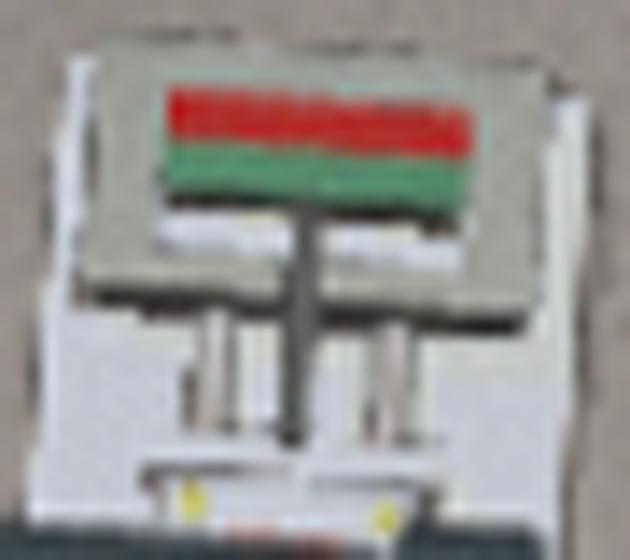

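View pics/c6.png

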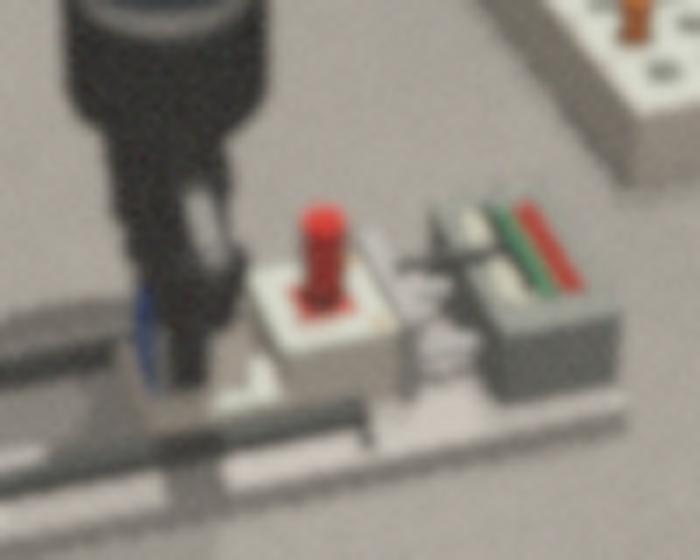

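The cross-bar stands right at the white/green boundary, about 11 mm. I need about 6 mm more, and I'll ease the downward load slightly.

>>> arm_command(
  motion=[
    [[0.08,-0.0055,0.02],0,255],
    [[0.08,-0.0055,0],0,255],
    [[0.06,-0.004,0],0,255],
    [[0,0,0],0,255],
    [[0,0,0],0,255],
    [[0,0,0],0,255],
  ],
)

```text
time_s: 15.03
tcp_pos: [0.5484, 0.0249, 0.0325]
orientation: [-0.106, -3.129, -0.0]
force: [-15.2, 0.6, 16.7]
width: 0.0239
```

```bash
python3 - <<'E'
from h import *
snap('top','top12'); crop('top12',240,175,285,215,14,'c7')
snap('side','side12'); crop('side12',225,160,325,240,7,'c6')
s=sensors.get_state();t=s['tcp_pos'];print(s['time_s'],s['tcp_pos'],s['width'],s['force'],s['moment'])
E
```

```text
15.1333 [0.54848555 0.02490802 0.03256078] 0.023535475629064745 [-14.14756375   0.78102311  16.21041013] [ 0.03323638  2.41566993 -0.09124158]
```

View pics/c7.png

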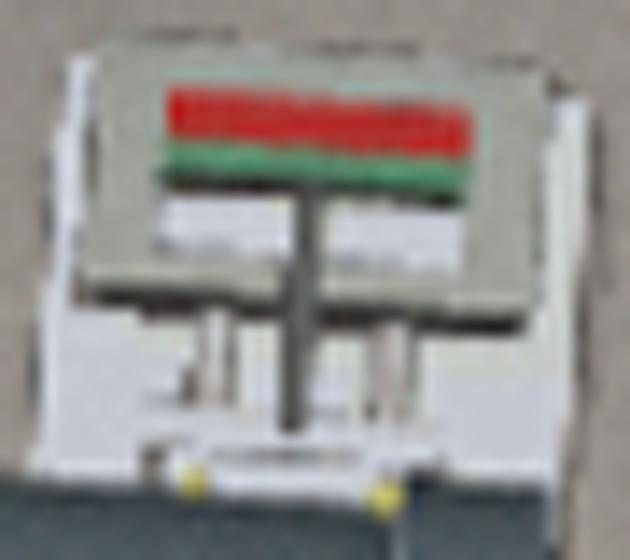

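View pics/c6.png

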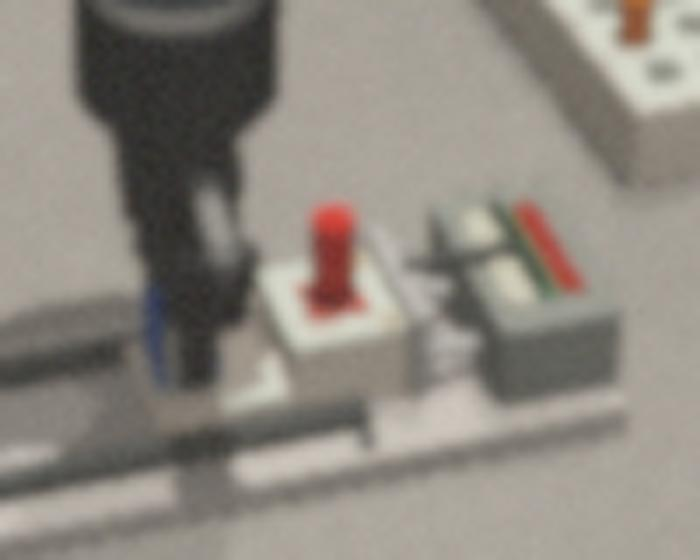

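```bash
python3 - <<'E'
from h import *
ref=cv2.imread('pics/top8.png')
for n in ('top8','top10','top11','top12'):
    im=cv2.imread(f'pics/{n}.png').astype(int)
    print(n)
    for x in (255,268):
        print(x,[(y,*im[y,x]) for y in range(180,200)])
print((proj('top12',[.68,.01,.057])-proj('top12',[.67,.01,.057])))
E
```

```text
top8
255 [(180, np.int64(155), np.int64(163), np.int64(152)), (181, np.int64(101), np.int64(107), np.int64(160)), (182, np.int64(49), np.int64(53), np.int64(172)), (183, np.int64(43), np.int64(47), np.int64(175)), (184, np.int64(50), np.int64(56), np.int64(158)), (185, np.int64(97), np.int64(124), np.int64(106)), (186, np.int64(107), np.int64(135), np.int64(81)), (187, np.int64(100), np.int64(133), np.int64(80)), (188, np.int64(137), np.int64(155), np.int64(123)), (189, np.int64(197), np.int64(192), np.int64(185)), (190, np.int64(209), np.int64(202), np.int64(197)), (191, np.int64(215), np.int64(208), np.int64(203)), (192, np.int64(126), np.int64(120), np.int64(119)), (193, np.int64(52), np.int64(55), np.int64(55)), (194, np.int64(145), np.int64(149), np.int64(148)), (195, np.int64(116), np.int64(118), np.int64(120)), (196, np.int64(66), np.int64(68), np.int64(67)), (197, np.int64(164), np.int64(163), np.int64(165)), (198, np.int64(199), np.int64(195), np.int64(194)), (199, np.int64(197), np.int64(193), np.int64(190))]
268 [(180, np.int64(151), np.int64(158), np.int64(155)), (181, np
[... 6474 characters left out ...]
(110)), (187, np.int64(110), np.int64(141), np.int64(84)), (188, np.int64(68), np.int64(84), np.int64(61)), (189, np.int64(97), np.int64(99), np.int64(101)), (190, np.int64(195), np.int64(189), np.int64(183)), (191, np.int64(214), np.int64(204), np.int64(199)), (192, np.int64(211), np.int64(202), np.int64(197)), (193, np.int64(190), np.int64(181), np.int64(176)), (194, np.int64(165), np.int64(168), np.int64(166)), (195, np.int64(156), np.int64(165), np.int64(163)), (196, np.int64(119), np.int64(124), np.int64(121)), (197, np.int64(68), np.int64(70), np.int64(67)), (198, np.int64(156), np.int64(157), np.int64(158)), (199, np.int64(183), np.int64(182), np.int64(185))]
[ 0.04984877 -3.6153447 ]
```

Measured at column 255 of the top view, the bar centre moved from 192.8 to 187.6 px. At 2.76 mm/px that puts the fence at about 14.4 mm, inside the green (184.5 to 188.1 px). I'll add a little to centre it.

>>> arm_command(
  motion=[
    [[0.08,-0.0055,0],0,255],
    [[0.06,-0.004,0],0,255],
    [[0,0,0],0,255],
    [[0,0,0],0,255],
    [[0,0,0],0,255],
    [[0,0,0],0,255],
    [[0,0,0],0,255],
  ],
)

```text
time_s: 15.72
tcp_pos: [0.5508, 0.0248, 0.0325]
orientation: [-0.106, -3.127, -0.0]
force: [-17.4, 0.1, 19.7]
width: 0.0234
```

```bash
python3 - <<'E'
from h import *
snap('top','top13'); crop('top13',240,175,285,215,14,'c7')
snap('side','side13'); crop('side13',225,160,325,240,7,'c6')
s=sensors.get_state();t=s['tcp_pos'];print(s['time_s'],s['tcp_pos'],s['orientation'],s['width'],s['force'],s['qd'].round(4))
im=cv2.imread('pics/top13.png').astype(int)
for x in(255,268):print([(y,im[y,x].tolist()) for y in range(183,194)])
E
```

```text
15.8167 [0.5508281  0.02475239 0.03251043] [-1.05930722e-01 -3.12726941e+00 -3.57957813e-04] 0.02337056288976894 [-18.0582251    0.95077357  19.16447634] [ 0.0004 -0.0005 -0.0005 -0.0009  0.0006  0.0002]
[(183, [45, 47, 179]), (184, [54, 63, 163]), (185, [101, 128, 109]), (186, [82, 94, 68]), (187, [35, 41, 37]), (188, [136, 147, 121]), (189, [200, 198, 189]), (190, [210, 201, 197]), (191, [209, 202, 199]), (192, [183, 176, 171]), (193, [159, 163, 159])]
[(183, [43, 46, 167]), (184, [47, 51, 177]), (185, [56, 60, 166]), (186, [103, 133, 114]), (187, [77, 90, 65]), (188, [39, 38, 36]), (189, [134, 146, 122]), (190, [199, 195, 185]), (191, [208, 199, 196]), (192, [209, 200, 195]), (193, [193, 184, 180])]
```

View pics/c7.png

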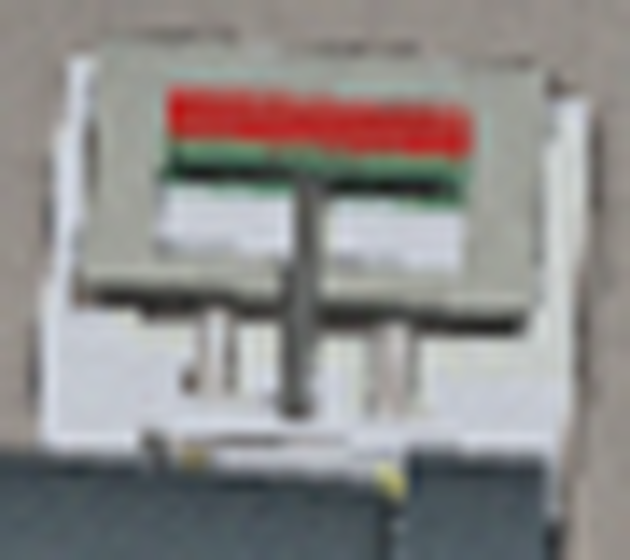

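View pics/c6.png

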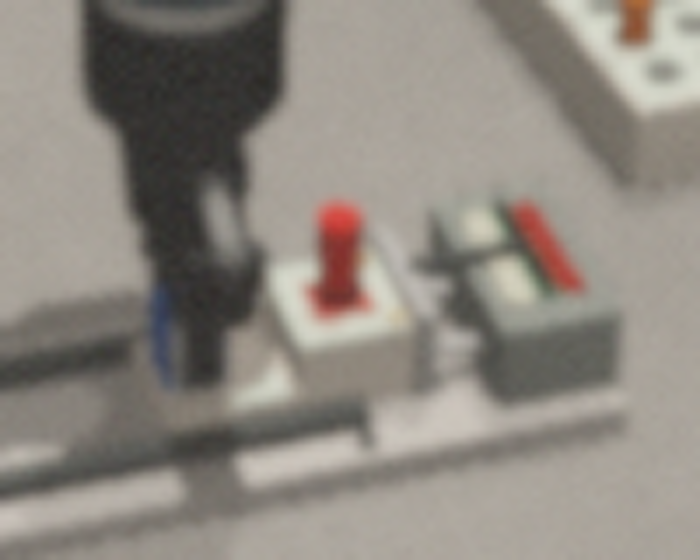

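The bar now sits with green on both sides, at about 16.5 mm, and the arm is still. I'll do one last hold and a scene check.

>>> arm_command(
  motion=[
    [[0,0,0],0,255],
    [[0,0,0],0,255],
    [[0,0,0],0,255],
    [[0,0,0],0,255],
    [[0,0,0],0,255],
    [[0,0,0],0,255],
  ],
)

```text
time_s: 16.32
tcp_pos: [0.5508, 0.0247, 0.0325]
orientation: [-0.106, -3.127, -0.0]
force: [-17.9, 0.2, 19.0]
width: 0.0232
```

```bash
python3 - <<'E'
from h import *
snap('top','top14'); snap('side','side14')
im=cv2.imread('pics/top14.png').astype(int)
for x in(255,268):print([(y,im[y,x].tolist()) for y in range(184,190)])
s=sensors.get_state();print(s['time_s'],s['tcp_pos'],s['force'])
E
```

```text
[(184, [47, 58, 158]), (185, [101, 128, 110]), (186, [80, 93, 68]), (187, [37, 40, 39]), (188, [137, 148, 122]), (189, [197, 195, 185])]
[(184, [48, 48, 175]), (185, [47, 55, 161]), (186, [100, 130, 111]), (187, [75, 90, 63]), (188, [39, 39, 36]), (189, [136, 148, 123])]
16.4167 [0.55086002 0.02476031 0.03253874] [-18.06119777   0.87273888  19.22682738]
```

View pics/side14.png

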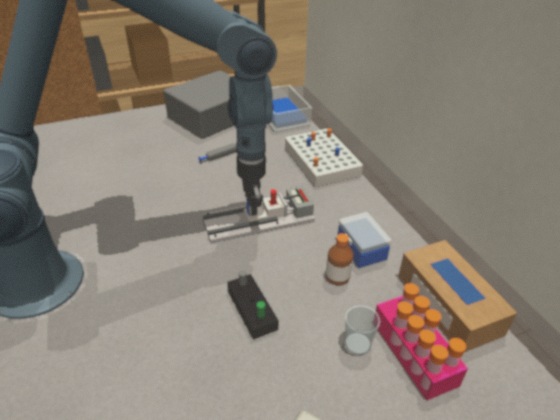

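The side view shows the grey and green pins still in the stand (243,280 and 261,309). The bottle, box and beaker have not moved, and the pointer reading is unchanged. I'm handing in.

```bash
python3 -c "
from workcell import workorder; print(workorder.hand_in())"
```

```text
the job is handed in; nothing more can be done
None
```

I put the red pin into the red-framed socket and let go of it while the carrier was still clear of the fence. I then slid the carrier by its blue tab until the pointer stood in the green band. The job was handed in at 16.4 s with the arm still holding it there.

- **Pin:** the handle's underside met the socket mouth within 0.1 mm of the predicted height, with about 3 N of contact. It stood upright and flush in every later picture.
- **Pointer:** the cross-bar shows green on both sides in the top view, at about 16.5 mm of fence travel. Two readings half a second apart were the same.
- **Hold:** the tab is pinched at 23 mm and the arm is still. It pushes about 18 N along the jig, more than the roughly 7.5 N from the spring. I put the rest down to friction from about 19 N of downward load, which rose as I slid, even after easing it twice.
- **Rest of the bench:** the final side view shows the grey and green pins, bottle, tip box and beaker where they were. The pipette, partly behind the arm, shows no sign of having moved.

No check failed. The cameras disagreed by up to 2 to 3 mm on the socket position, so I went by the tip's position relative to the socket before inserting.

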